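# Close and latch the shielded test box

### The job

The board is ready for its noise measurement: fold the shielded box's hinged lid shut and secure it with the wing latch on its front lug. The lid rides up on a sprung contact strip: press it right down on its rubber cushion, firmly but without crushing it, while you turn the wing clockwise to its stop, so that the pawl passes under the keeper and is not forced against it. Leave the other things on the bench as they lie, and let go when the lid is latched.

Things in the scene. Friction and masses are not known exactly. Their poses are not given: they have to be found in the camera images.
- box: Shielded test box: aluminium enclosure fixed to the bench, 140 (x) x 200 (y) x 70 mm high without its lid, open on top, a green board inside. Its -x face is the front, the lid hinges on its +x side about an axis parallel to its y through (74, 0, 73.5) mm. Origin: centre of its underside, z up.
- lid (a joint): Lid angle, rad: 0 = fully down (resting on the cushion, outer face level at 76 mm), 1.57 upright, stop at 2.1. A 5 mm aluminium plate, 140 x 200 mm, 0.2 kg, 4 to 144 mm from the hinge axis, with a 52 mm wide lug for the latch in front. A stiff hinge (0.2 N m) keeps it where it is left. Shut but not latched, it rises to about 0.043 on the contact strip.
- lid_edge (a point): Middle of the lid's front edge, on its outer (top) face, 144 mm from the hinge axis; the lug with the latch begins here. Moves with the lid; its z axis is the lid's outward normal, x points to the hinge.
- latch (a joint): Angle of the wing latch about its shaft, rad: 0 = open stop, 1.9 = home at its stop, pawl fully under the keeper; grows as the wing turns clockwise seen from above the shut lid. Stays where it is left (0.06 N m). With the lid not pressed down it is blocked by the keeper at about 0.7. Turned home it holds the lid at about 0.017 rad.
- wing_top (a point): Top centre of the latch's black wing, on its shaft, 161 mm from the hinge axis; lid shut: (-87, 0, 112) mm in the box. The wing is a bar 52 mm long (point x), 11 thick (y), 28 tall, on a round skirt 52 mm across that turns with it. z: along the shaft, away from the lid; the pawl below points along +x. At latch 1.9 the wing points along the box's x.
- keeper: Steel hook plate on the front wall, 10 x 22 x 8 mm: box x -70 to -80, y -11 to 11, z 52 to 60 mm; origin in the middle of its underside. The latch's pawl must swing under it. With the lid fully down the pawl passes 2.5 mm below it; with the lid up on the strip it strikes the keeper's side. Holding the lid loads it with about 7 N; it bends if forced with over 60 N.
- strip (a point): Middle of the top of the sprung copper contact strip, 5 x 180 mm, along the box's front rim at box x = -67 mm; free, its top stands 7 mm above the rim, and it must go about 6 mm down for the lid to be fully shut: 6 N at first, 13 N at the end. z up.
- cushion: Black rubber cord, 4 x 186 mm, just inside the front rim, on which the lid comes to rest when fully down (lid 0); origin at the middle of its top, box (-61.5, 0, 71) mm. A stiff stop, 25 N per mm: pressed harder the lid goes slightly below 0; over 50 N on it crushes it.
- meter: Bystander: orange and black multimeter lying on its back, 185 x 90 x 40 mm. Origin under its centre.
- breadboard: Bystander: white solderless breadboard, 55 x 165 x 10 mm with parts to 18 mm high, on the hinge side of the box. Origin under its centre, long side along y.
- screwdriver: Bystander: screwdriver 170 mm long lying in front of the latch. Its x axis runs along it.
- attenuator: Bystander: steel coaxial attenuator standing on end, 18 mm across, 54 mm tall, beside the box. Origin under its centre.
- reel: Bystander: reel of solder standing flat, 60 mm across, 38 mm tall, beside the box. Origin under its centre.
- tray: Bystander: small grey compartment tray 70 x 100 x 24 mm with screws, on the near side of the box. Origin under its centre.
- probe: Bystander: black oscilloscope probe, 112 mm long, lying on a paper pad. Its x axis runs along it.

How it is judged:
On the way, in this order (a step that is already met when the one before it is completed fails the run):
1. the lid is folded down onto its contact strip, latch still open (value of joint lid below 0.1 rad and value of joint latch below 1.6 rad), for 0.2 s.
2. the latch is turned under the keeper with the lid held down (value of joint lid below 0.027 rad and value of joint latch above 1.75 rad), for 0.2 s.
At the end, for the whole second after the job is handed in: the lid is held down within 0.027 rad (about 4 mm at the latch) and the latch is within 0.15 rad of its stop at 1.9 rad, both at rest (all of step 2 and velocity of joint latch between -0.05 and 0.05 rad/s and velocity of joint lid between -0.05 and 0.05 rad/s); the robot touches nothing.
It fails at once if the keeper is forced with more than 60 N (pawl jammed against it) (contact force between keeper and anything else above 60 N).
It fails at once if the lid is leaned on so hard that it crushes its rubber cushion (over 50 N) (contact force between cushion and anything else above 50 N).
It fails at once if a bystander is moved more than 20 mm (distance of any of meter, breadboard, screwdriver, attenuator, reel, tray, probe from where it was at the start of the episode above 0.02 m).
It also fails if it takes over 58 s, if anything falls off the work surface, if the arm or the gripper's body presses on something with over 40 N, if the wrist force passes 120 N, or if a joint passes its speed limit or range.

### The arm

A 6-joint arm with a two-finger parallel gripper is mounted at the origin on the work surface. World frame = base frame: x ahead of the robot, y to its left, z up, the work surface at z = 0. Lengths are in m, angles in rad, forces in N, time in s.
With the tool pointing down it reaches from about 0.3 to 0.875 m from the base axis. Payload 6.4 kg.
Tool frame: the origin (TCP) lies on the centre line of the jaws, within the pads' length; the fingertips stand 8 mm ahead of it and the grasp point (between the pads) lies 11 mm behind it; z points along the fingers, y is the line along which they close (so a half turn about z gives the same grasp; the last joint's range is limited). The gripper opens to 85 mm and grips with 20 to 120 N. Pads are 22 mm wide; open, the fingers measure 114 mm over their backs; the gripper's body (76 mm by 85 mm) begins 54 mm behind the grasp point. The pads swing forward as they close: fully open they stand 13 mm farther back than shut.
Start: joints at [1.013, 0.181, 1.607, -0, 1.354, -0.206], TCP at [0.198, 0.54, 0.239] pointing down, gripper open.
Joint ranges: [-2.99, 2.99], [-0.89, 2.07], [0.3, 2.58], [-1.14, 4.28], [0, 2.63], [-3.12, 3.12]. Speed limits (rad/s): [2.57, 2.57, 3.01, 3.14, 3.14, 3.14].

### API

Orientations are given as a unit quaternion [w, x, y, z].
In Python, from bench import ctrl gives the robot as it stands.
- The arm moves only by the shell command python3 -m handwheel 'ROWS' [OPENING]. ROWS is JSON, a list that holds one entry, the list of rows, each a list of 4 numbers: the shift along the tool's x, y, z each as a share of 20 cm, from -1 to 1, then the turn about the tool's z as a share of 1.5 rad, from -1 to 1. In form: [[[x, y, z, twist], ...]]. A call has 1 to 10 rows; each row is the pose to reach, as a shift and turn from the pose commanded when the call began, along the tool's axes at that moment; what a row does not reach only later rows make up. A row lasts 1/8 s, in which the tool goes at most 62.5 mm and 10.7 degrees, less where a joint would pass 70% of its speed; a pose out of reach is approached as far as the arm can. A call with a number of a shift or a turn outside -1 to 1 is refused whole. A call with a gripper value outside its range is refused whole. OPENING is the finger opening in mm, from 0 to 85.4, set as the call begins (- or left out, the last holds). The fingers move at their own pace and stop on an object; the grip force is fixed at half the most. Time passes only in rows, so rows that repeat a pose let the fingers close. It gives the time, the measured TCP pose, the force, the opening and the grip force at its end, in the units of the state.
- ctrl.get_obs(): the state, without advancing time (a new reading comes with each control period).
- ctrl.camera(name): name is "scene" or "side" or "wrist"; returns a dict with "color" (384x512x3 uint8, red, green, blue), "range_z" (384x512 float32, m along the optical axis (not along the pixel's ray), 0 where there is no reading), "K" (3x3 intrinsics, pixels), "distortion" ([k1, k2, p1, p2, k3] as OpenCV has them; the pictures are not rectified), "pose" (4x4, takes a point from camera to world coordinates); the wrist camera has in their place "T_tool_cam" (4x4, takes a point from camera to tool coordinates, whose origin is the TCP and whose axes are the flange's). Camera axes: x right, y down, z forward; pixel columns grow to the right and rows downward; lengths in m; the calibration is good to about 2 mm. A picture is of the moment at which its call begins: read the wrist's pose just before it.
- ctrl.hand_in(): hands the job in; it is judged then, once.
The state is a dict: "time_s": time; "q": joint angles; "dq": joint speeds; "joint_efforts": joint torques, N m; "eef_pos": TCP position; "eef_rot": TCP orientation; "wrist_force": force on the tool from outside, world axes, zero at the start; "torque": the same for the moment, N m; "opening": opening from 0.0 (shut) to 1.0 (fully open); "grasp_force": force on a finger pad.
Only numpy, scipy, OpenCV 4.12 (cv2) and the standard library are available. Lean on these libraries where they do the work, as an engineer would, in place of code of your own. Each camera call takes 0.05 s, during which the arm holds its last target. There are 200 camera calls.

## Working session

There is one attempt and no reset: what is moved stays moved. The work goes in short steps, Python scripts to look and compute and a shell command to move; the robot and the scene stay as the last step left them, time stands still between calls to the robot, and variables do not carry over. Pictures are saved under pics/ and viewed, at most 10 in all, crops included, and the job is handed in when it is done.

```bash
mkdir -p pics; ls; python3 - <<'E'
from bench import ctrl
import cv2,numpy as np
o=ctrl.get_obs(); print(o)
for n in("scene","side"):
    c=ctrl.camera(n); np.savez(n+'0.npz',**c); cv2.imwrite(f'pics/{n}0.png',cv2.resize(c['color'][:,:,::-1],(800,600)))
E
```

```text
pics
{'time_s': 0.0, 'q': array([ 1.01268399e+00,  1.81528432e-01,  1.60801240e+00, -1.14892269e-05,
        1.35375282e+00, -2.06322467e-01]), 'dq': array([ 2.84088729e-05, -1.07716894e-03,  1.06309678e-03, -1.75809297e-04,
        7.93525890e-04, -2.27823606e-03]), 'joint_efforts': array([ 4.96648936e-04, -4.44865179e+01, -3.51332545e+01, -3.54006406e-04,
        9.08314192e-03,  2.34636383e-05]), 'eef_pos': array([0.1978469 , 0.53932965, 0.23838908]), 'eef_rot': array([-3.12014535e-04,  1.74988050e-01,  9.84570190e-01, -7.91220098e-04]), 'wrist_force': array([ 0.72985931,  0.29840952, -0.86232535]), 'torque': array([ 0.03177519, -0.00194157,  0.03312849]), 'grasp_force': 0.0, 'opening': 0.9987641847310993}
```

View pics/scene0.png

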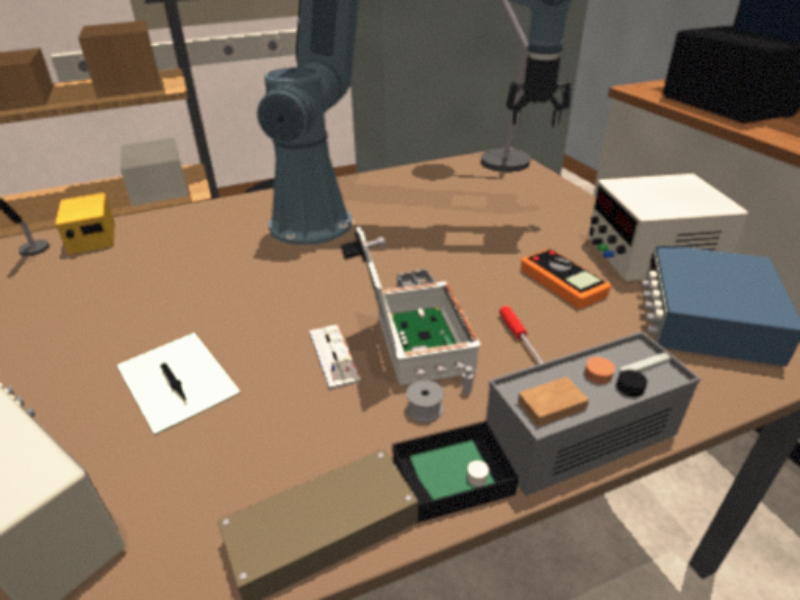

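View pics/side0.png

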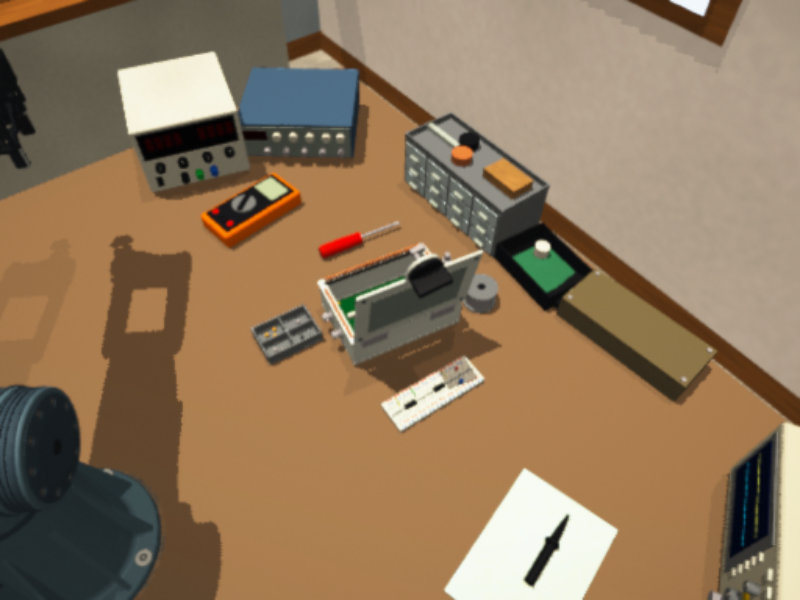

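Scene: lid about upright at (375,255), box at (430,335), the hinge on the breadboard side. Side: the lid's outer face covers (355-480, 255-350), wing at (430,275), screwdriver at (360,240).

```bash
cat > h.py <<'E'
import numpy as np,cv2
def load(n):
    d=np.load(n); return {k:d[k] for k in d.files}
def cloud(c,pose=None):
    "HxWx3 world points"
    P=c['pose'] if pose is None else pose
    h,w=c['range_z'].shape
    uv=np.stack(np.meshgrid(np.arange(w),np.arange(h)),-1).reshape(-1,1,2).astype(float)
    n=cv2.undistortPoints(uv,c['K'],c['distortion']).reshape(h,w,2)
    z=c['range_z'].astype(float)
    X=np.dstack([n*z[...,None],z]); X[z==0]=np.nan
    return X@P[:3,:3].T+P[:3,3]
E
python3 - <<'E'
from h import *
c=load('side0.npz');W=cloud(c)
def at(x,y): return W[int(y/1.5625),int(x/1.5625)].round(3)
for n,p in dict(hingeL=(355,355),lidTL=(361,300),lidTR=(476,258),rimL=(322,285),rimFR=(424,249),wing=(432,285),tray=(287,333),sd=(342,245),meter=(250,208),bb=(432,392),reel=(482,293)).items(): print(n,at(*p))
m=np.zeros((384,512),np.uint8)
q=(np.array([(364,305),(405,290),(410,330),(366,348)])/1.5625).astype(int)
cv2.fillPoly(m,[q],1)
X=W[m>0];X=X[~np.isnan(X[:,0])];u=X.mean(0);n=np.linalg.svd(X-u,full_matrices=0)[2][2];print(len(X),u,n,np.std((X-u)@n))
cr=c['color'][140:240,190:330,::-1];cv2.imwrite('pics/c1.png',cv2.resize(cr,(784,560),interpolation=cv2.INTER_CUBIC))
c=load('scene0.npz');cr=c['color'][130:260,190:330,::-1];cv2.imwrite('pics/c2.png',cv2.resize(cr,(630,585),interpolation=cv2.INTER_CUBIC))
E
```

```text
hingeL [0.472 0.016 0.031]
lidTL [ 0.471 -0.014  0.207]
lidTR [ 0.649 -0.047  0.204]
rimL [0.495 0.144 0.068]
rimFR [ 0.579 -0.012  0.238]
wing [ 0.551 -0.064  0.23 ]
tray [0.408 0.128 0.018]
sd [0.596 0.243 0.02 ]
meter [0.497 0.412 0.04 ]
bb [ 0.539 -0.1    0.009]
reel [ 0.72  -0.012  0.037]
805 [ 0.51802718 -0.00640649  0.11781813] [-0.16328009 -0.96832888 -0.18888829] 0.0010246021407076672
```

View pics/c1.png

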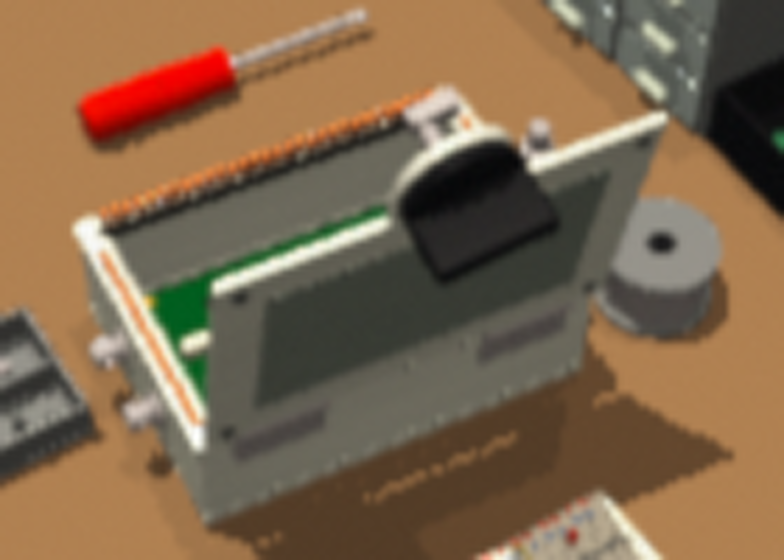

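View pics/c2.png

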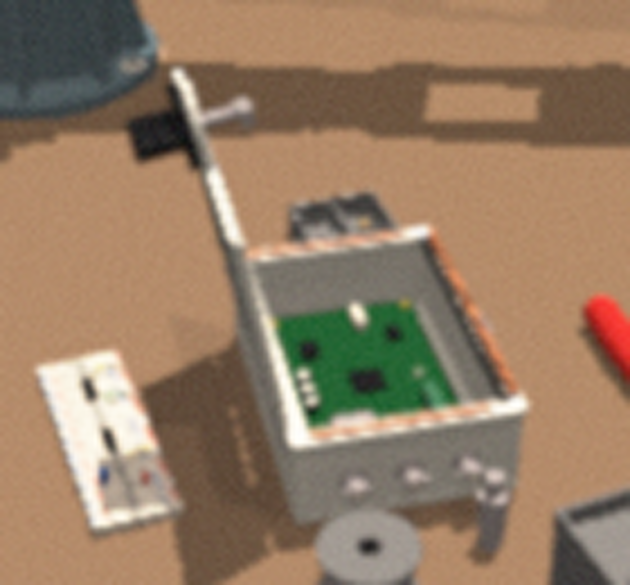

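The crops show the wing's bar with skirt at the lid's free edge (c1 (480,215)), pawl pin inside (c2 (235,108)), latch open, and the front rim strip (orange) facing the screwdriver. I'll fit the box frame from the clouds.

```bash
python3 - <<'E'
from h import *
from scipy.optimize import least_squares
n=np.array([-0.16328,-0.96833]); yaw=np.arctan2(n[1],n[0])
Ws=[cloud(load(f))for f in('side0.npz','scene0.npz')]
# rough origin: lid plane centre
bx=np.array([np.cos(yaw),np.sin(yaw)]);by=np.array([-bx[1],bx[0]])
print('yaw',yaw,bx,by)
for W in Ws:
    X=W.reshape(-1,3);X=X[~np.isnan(X[:,0])]
    X=X[(np.abs(X[:,0]-.56)<.2)&(np.abs(X[:,1]-.05)<.2)]
    x=X[:,:2]@bx;y=X[:,:2]@by
    r=(X[:,2]>.064)&(X[:,2]<.0705+.002)
    print('rim',r.sum(),'x',np.percentile(x[r],[0,1,3,97,99,100]).round(3),'y',np.percentile(y[r],[0,1,3,97,99,100]).round(3))
    r=(X[:,2]>.1)
    print('lid+','x',np.percentile(x[r],[0,1,3,97,99,100]).round(3),'y',np.percentile(y[r],[0,1,3,97,99,100]).round(3),'z',np.percentile(X[r,2],[97,99,100]).round(3))
    r=(X[:,2]>.222)
    print('top','x',np.percentile(x[r],[0,3,50,97,100]).round(3),'y',np.percentile(y[r],[0,3,50,97,100]).round(3),r.sum())
E
```

```text
yaw -1.7378451368574002 [-0.16627297 -0.98607976] [ 0.98607976 -0.16627297]
rim 479 x [-0.238 -0.235 -0.232 -0.089 -0.086 -0.085] y [0.457 0.458 0.458 0.655 0.662 0.663]
lid+ x [-0.094 -0.088 -0.083 -0.026 -0.024 -0.022] y [0.459 0.46  0.464 0.651 0.656 0.66 ] z [0.252 0.255 0.258]
top x [-0.094 -0.089 -0.047 -0.024 -0.022] y [0.533 0.534 0.557 0.581 0.585] 596
rim 522 x [-0.233 -0.23  -0.228 -0.095 -0.091 -0.084] y [0.456 0.459 0.461 0.663 0.664 0.665]
lid+ x [-0.091 -0.09  -0.086 -0.026 -0.023 -0.022] y [0.463 0.491 0.533 0.66  0.661 0.662] z [0.255 0.256 0.257]
top x [-0.091 -0.088 -0.05  -0.024 -0.022] y [0.535 0.541 0.573 0.586 0.587] 256
```

Box origin ≈ (0.579, 0.069), yaw −1.738, lid ≈ 1.76 rad. This agrees with the rim extents (144 × 200) and the wing height. I'll write a helper for move arithmetic, then start: rise, close the fingers and go round to the hinge side.

```bash
cat >> h.py <<'E'
from scipy.spatial.transform import Rotation as R
YAW=-1.7378; O=np.array([.579,.0687,0.]); B=R.from_euler('z',YAW).as_matrix()
def tool():
    from bench import ctrl
    o=ctrl.get_obs(); q=o['eef_rot']; T=R.from_quat([q[1],q[2],q[3],q[0]]).as_matrix()
    return o,T
def to(bx,by,bz):
    "print tool-axis shift (shares) to put the TCP at a box-frame point (m)"
    o,T=tool(); d=O+B@np.array([bx,by,bz])-o['eef_pos']
    print('t',round(o['time_s'],2),'box',(B.T@(o['eef_pos']-O)).round(4),'tooly yaw',np.arctan2(T[1,1],T[0,1]).round(4),'shares',(T.T@d/.2).round(3),'F',o['wrist_force'].round(1))
E
python3 -m handwheel '[[[0,0,-0.3,-0.123],[0,0,-0.55,-0.123],[-0.3,-0.3,-0.55,-0.123],[-0.6,-0.6,-0.55,-0.123],[-0.8,-0.8,-0.55,-0.123],[-1,-0.97,-0.55,-0.123],[-1,-0.97,-0.55,-0.123],[-1,-0.97,-0.55,-0.123],[-1,-0.97,-0.55,-0.123]]]' 0
python3 -c "from h import *;to(.15,-.075,.30)"
```

```text
time_s: 1.23
eef_pos: [0.3187, 0.2892, 0.3491]
eef_rot: [-0.0, 0.084, 0.996, 0.0]
wrist_force: [0.2, 0.1, 0.3]
opening: -0.002
grasp_force: 0.0
t 1.23 box [-0.1741 -0.2933  0.3491] tooly yaw 1.4034 shares [-1.092 -1.62   0.245] F [0.2 0.1 0.3]
```

```bash
python3 -m handwheel '[[[-0.15,-0.3,0,0],[-0.35,-0.55,0,0],[-0.5,-0.8,0,0],[-0.6,-1,0,0],[-0.6,-1,0,0],[-0.6,-1,0,0]]]'
python3 -m handwheel '[[[-0.2,-0.25,0,0],[-0.35,-0.5,0,0],[-0.49,-0.62,0,0],[-0.49,-0.62,0,0],[-0.49,-0.62,0.3,0],[-0.49,-0.62,0.6,0],[-0.49,-0.62,0.77,0],[-0.49,-0.62,0.77,0]]]'
python3 -c "from h import *;to(.10,-.075,.195)"
```

```text
time_s: 1.98
eef_pos: [0.4039, 0.0728, 0.3491]
eef_rot: [-0.0, 0.083, 0.997, 0.0]
wrist_force: [-0.1, 0.1, 1.1]
opening: 0.001
grasp_force: 0.0
time_s: 2.98
eef_pos: [0.4779, -0.0639, 0.1929]
eef_rot: [-0.003, 0.082, 0.997, 0.001]
wrist_force: [-1.0, -0.1, 1.2]
opening: -0.006
grasp_force: 0.0
t 2.98 box [ 0.1476 -0.0777  0.1929] tooly yaw 1.4066 shares [-0.014  0.238 -0.01 ] F [-1.  -0.1  1.2]
```

```bash
python3 -m handwheel '[[[0,0.1,0,0],[0,0.19,0,0],[0,0.28,-0.02,0],[0,0.38,-0.01,0],[0,0.48,0.015,0],[0,0.57,0.05,0],[0,0.655,0.11,0],[0,0.73,0.18,0],[0,0.79,0.26,0],[0,0.79,0.26,0]]]'
python3 -c "
from h import *;to(-.022,-.075,.114)
from bench import ctrl
c=ctrl.camera('side');np.savez('side1.npz',**c);cv2.imwrite('pics/s1.png',cv2.resize(c['color'][100:260,170:350,::-1],(630,560)))"
```

```text
time_s: 4.22
eef_pos: [0.5046, 0.0897, 0.1408]
eef_rot: [-0.002, 0.083, 0.997, -0.0]
wrist_force: [0.0, -0.4, 1.0]
opening: -0.002
grasp_force: 0.0
t 4.22 box [-0.0083 -0.0768  0.1408] tooly yaw 1.4047 shares [-0.01   0.068  0.134] F [ 0.  -0.4  1. ]
```

View pics/s1.png

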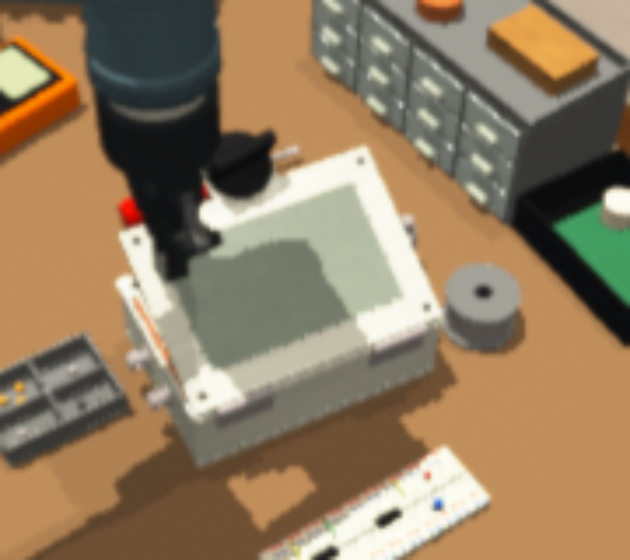

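The lid is about 25° up, with the fingertips on its outer face at (185,240) and the wing at (240,165). I'll continue down onto the strip.

```bash
python3 -m handwheel '[[[0,0.04,0.06,0],[0,0.068,0.134,0],[0,0.08,0.19,0],[0,0.09,0.235,0],[0,0.09,0.25,0],[0,0.09,0.26,0],[0,0.09,0.26,0],[0,0.09,0.26,0]]]'
python3 -c "from h import *;to(-.0265,-.077,.087)"
```

```text
time_s: 5.28
eef_pos: [0.5096, 0.1065, 0.0917]
eef_rot: [0.0, 0.084, 0.997, 0.0]
wrist_force: [0.6, -0.0, -0.1]
opening: 0.004
grasp_force: 0.0
t 5.28 box [-0.0257 -0.0747  0.0917] tooly yaw 1.4034 shares [0.012 0.004 0.023] F [ 0.6 -0.  -0.1]
```

```bash
python3 -m handwheel '[[[0,0,0.01,0],[0,0,0.015,0],[0,0,0.015,0],[0,0,0.015,0]]]'
python3 -c "
from h import *;to(-.09,0,.15)
from bench import ctrl
c=ctrl.camera('side');W=cloud(c);X=(W.reshape(-1,3)-O)@B
s=X[(abs(X[:,0])<.06)&(abs(X[:,1]-.04)<.05)&(X[:,2]>.06)&(X[:,2]<.13)]
print(len(s),np.polyfit(s[:,0],s[:,2],1))"
```

```text
time_s: 5.78
eef_pos: [0.5094, 0.1065, 0.0885]
eef_rot: [0.0, 0.084, 0.997, -0.0]
wrist_force: [-1.4, -1.5, 3.5]
opening: -0.004
grasp_force: 1.8
t 5.78 box [-0.0257 -0.0749  0.0885] tooly yaw 1.4036 shares [-0.374  0.321 -0.307] F [-1.4 -1.5  3.5]
1371 [-0.04155092  0.07862319]
```

Lid angle reads 0.042, so it is resting on the strip. I'll rise, go above the wing, turn to match it and look.

```bash
python3 -m handwheel '[[[0,0,-0.3,0],[0,0,-0.58,0],[-0.2,0.15,-0.58,-0.1],[-0.374,0.30,-0.58,-0.22],[-0.374,0.306,-0.58,-0.22],[-0.374,0.306,-0.58,-0.22],[-0.374,0.306,-0.58,-0.22]]]' 45
python3 -c "
from h import *;to(-.087,0,.2)
from bench import ctrl
o,T=tool();P=np.eye(4);P[:3,:3]=T;P[:3,3]=o['eef_pos']
c=ctrl.camera('wrist');P=P@c['T_tool_cam'];np.savez('w2.npz',P=P,**c);cv2.imwrite('pics/w2.png',cv2.resize(c['color'][:,:,::-1],(800,600)))
for n in('side','scene','wrist'):
    if n!='wrist': c=ctrl.camera(n)
    W=cloud(c,P if n=='wrist' else None);X=(W.reshape(-1,3)-O)@B
    X=X[~np.isnan(X[:,0])]
    s=X[(X[:,0]<-.04)&(X[:,0]>-.13)&(abs(X[:,1])<.045)&(X[:,2]>.107)&(X[:,2]<.13)]
    if len(s)<10: print(n,len(s));continue
    r=cv2.minAreaRect((s[:,:2]*1000).astype(np.float32)); print(n,len(s),s.mean(0).round(4),r,np.percentile(s[:,2],[5,50,95]).round(4))
    l=X[(abs(X[:,0])<.06)&(abs(X[:,1])<.08)&(X[:,2]>.06)&(X[:,2]<.1)]
    if len(l)>50:print(np.polyfit(l[:,0],l[:,2],1))
"
```

```text
time_s: 6.7
eef_pos: [0.5924, 0.154, 0.2041]
eef_rot: [-0.0, -0.081, 0.997, -0.0]
wrist_force: [-0.8, -0.3, -0.5]
opening: 0.529
grasp_force: 0.0
t 6.7 box [-0.0863 -0.001   0.2041] tooly yaw 1.7323 shares [-0.006  0.002  0.02 ] F [-0.8 -0.3 -0.5]
side 99 [-0.0825  0.0002  0.1147] ((-83.45925903320312, 1.1380081176757812), (11.272147178649902, 52.04095458984375), 7.635294437408447) [0.1078 0.1156 0.1193]
[-0.04375652  0.07863445]
scene 71 [-0.082   0.0069  0.1152] ((-82.21891784667969, 4.219690322875977), (11.250452041625977, 50.345558166503906), 15.04509162902832) [0.1082 0.1163 0.12  ]
[-0.04350042  0.07945443]
wrist 0
```

View pics/w2.png

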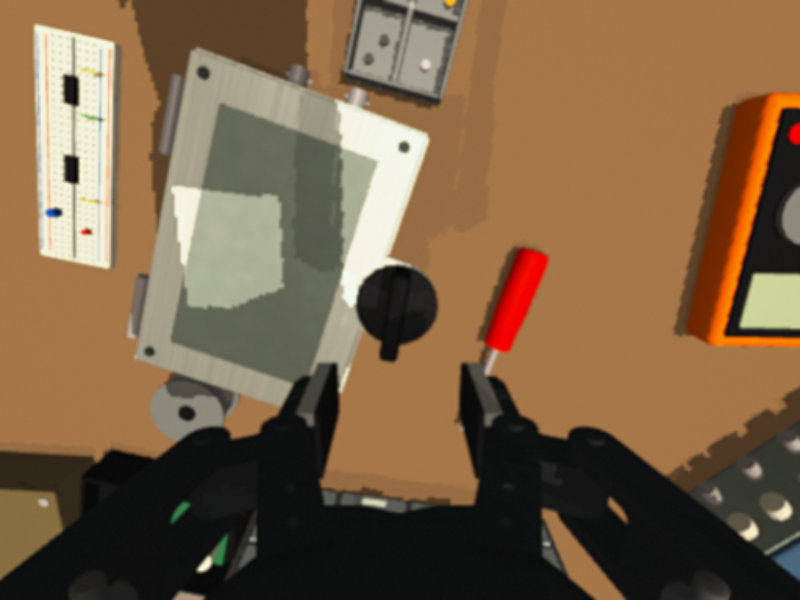

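The wing's black bar in the wrist view runs from (402,270) to (389,355), with the skirt centred at about (397,305). The bar sits about 5° clockwise of my tool, with the jaws straddling below. I'll check by projecting the expected wing into the image and looking at a crop.

```bash
python3 - <<'E'
from h import *
c=load('w2.npz');P=c['P'];I=np.linalg.inv(P)
def pr(p):
    w=np.atleast_2d(O+(B@np.array(p).T).T)
    return cv2.projectPoints(w,cv2.Rodrigues(I[:3,:3])[0],I[:3,3],c['K'],c['distortion'])[0].reshape(-1,2)
im=c['color'][:,:,::-1][150:250,200:310].copy();im=cv2.convertScaleAbs(im,alpha=2.5,beta=20)
s=5.4;im=cv2.resize(im,None,fx=s,fy=s,interpolation=cv2.INTER_CUBIC)
for L,col in((0,(0,255,0)),(.15,(0,0,255))):
    a=1.9-L;d=np.array([np.cos(a),np.sin(a)]);e=np.array([-d[1],d[0]])
    q=[np.append(np.array([-.085,0])+i*.026*d+j*.0055*e,.119) for i,j in((1,1),(1,-1),(-1,-1),(-1,1))]
    cv2.polylines(im,[((pr(q)-[200,150]+.5)*s).astype(np.int32)],True,col,1)
cv2.imwrite('pics/w2c.png',im);print(np.nanpercentile(c['range_z'][190:200,250:258],[0,50,100]))
E
```

```text
[0.         0.23039101 0.23240836]
```

View pics/w2c.png

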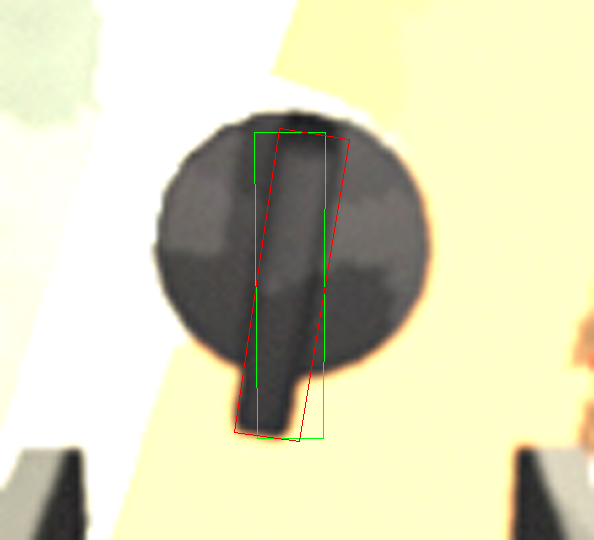

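The bar matches latch ≈ 0.15 with the centre within 1 mm. I'll twist to match, descend astride it and close.

```bash
python3 -c "from h import *;to(-.0845,0,.103)"
python3 -m handwheel '[[[-0.005,-0.01,0,0.1],[-0.005,-0.01,0.2,0.1],[-0.005,-0.01,0.4,0.1],[-0.005,-0.01,0.505,0.1],[-0.005,-0.01,0.505,0.1],[-0.005,-0.01,0.505,0.1]]]'
python3 -m handwheel '[[[0,0,0,0],[0,0,0,0],[0,0,0,0],[0,0,0,0],[0,0,0,0],[0,0,0,0]]]' 0
python3 -c "
from h import *;to(-.0845,0,.103)
from bench import ctrl
c=ctrl.camera('side');W=cloud(c);X=(W.reshape(-1,3)-O)@B
l=X[(abs(X[:,0])<.06)&(abs(X[:,1])<.08)&(X[:,2]>.06)&(X[:,2]<.1)];print(np.polyfit(l[:,0],l[:,2],1))
cv2.imwrite('pics/s3.png',cv2.resize(c['color'][100:260,170:350,::-1],(630,560)))"
```

```text
t 6.85 box [-0.0864 -0.0005  0.2046] tooly yaw 1.7326 shares [ 0.001 -0.01   0.508] F [ 0.8  0.1 -0.4]
time_s: 7.6
eef_pos: [0.5954, 0.1525, 0.1047]
eef_rot: [0.001, -0.006, 1.0, 0.0]
wrist_force: [-1.3, 0.6, 0.1]
opening: 0.526
grasp_force: 0.0
time_s: 8.35
eef_pos: [0.5953, 0.1525, 0.1037]
eef_rot: [0.001, -0.006, 1.0, -0.0]
wrist_force: [4.0, -2.2, 2.0]
opening: 0.115
grasp_force: 60.2
t 8.35 box [-0.0854  0.0022  0.1037] tooly yaw 1.5834 shares [ 0.011 -0.002  0.004] F [ 4.  -2.2  2. ]
[-0.03662686  0.07807431]
```

View pics/s3.png

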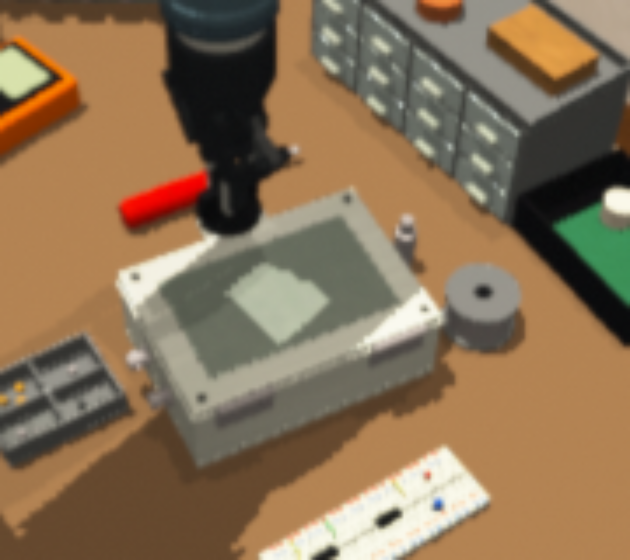

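Gripped: opening ≈ 10 mm at 60 N, lid ≈ 0.04. Now press down gradually, watching the force.

```bash
python3 -m handwheel '[[[0.003,0.003,0.01,0],[0.006,0.006,0.02,0],[0.006,0.006,0.02,0],[0.006,0.006,0.02,0]]]'
python3 -c "
from h import *;to(-.0865,0,.0967)
from bench import ctrl
c=ctrl.camera('side');W=cloud(c);X=(W.reshape(-1,3)-O)@B
l=X[(abs(X[:,0])<.06)&(abs(X[:,1])<.08)&(X[:,2]>.06)&(X[:,2]<.1)];print(np.polyfit(l[:,0],l[:,2],1))"
```

```text
time_s: 8.9
eef_pos: [0.5953, 0.153, 0.1005]
eef_rot: [0.002, -0.006, 1.0, -0.001]
wrist_force: [6.8, -4.7, 4.4]
opening: 0.111
grasp_force: 60.1
t 8.9 box [-0.0858  0.0021  0.1005] tooly yaw 1.5836 shares [0.01  0.005 0.019] F [ 6.8 -4.7  4.4]
[-0.0156388   0.07665017]
```

```bash
python3 -m handwheel '[[[-0.007,-0.005,0.005,0],[-0.014,-0.008,0.01,0],[-0.014,-0.008,0.015,0],[-0.014,-0.008,0.015,0],[-0.014,-0.008,0.015,0]]]'
cat > l.py <<'E'
from h import *;to(-.0865,0,.0967)
from bench import ctrl
c=ctrl.camera('side');W=cloud(c);X=(W.reshape(-1,3)-O)@B
l=X[(abs(X[:,0])<.06)&(abs(X[:,1])<.08)&(X[:,2]>.06)&(X[:,2]<.1)];print(np.polyfit(l[:,0],l[:,2],1), tool()[0]['torque'])
E
python3 l.py
```

```text
time_s: 9.57
eef_pos: [0.5956, 0.1531, 0.0977]
eef_rot: [-0.001, -0.007, 1.0, 0.0]
wrist_force: [-3.7, 1.3, 13.3]
opening: 0.119
grasp_force: 61.2
t 9.57 box [-0.086   0.0024  0.0977] tooly yaw 1.5845 shares [0.011 0.005 0.005] F [-3.7  1.3 13.3]
[0.00099982 0.07536872] [-0.14161487  0.78845495 -0.0380184 ]
```

```bash
python3 -m handwheel '[[[0.004,0.002,0.002,0],[0.004,0.002,0.004,0],[0.004,0.002,0.004,0],[0.004,0.002,0.004,0]]]'; python3 l.py
```

```text
time_s: 10.12
eef_pos: [0.5956, 0.1531, 0.0976]
eef_rot: [0.0, -0.007, 1.0, -0.0]
wrist_force: [-3.1, 0.1, 15.7]
opening: 0.112
grasp_force: 61.5
t 10.12 box [-0.086   0.0024  0.0976] tooly yaw 1.5844 shares [0.011 0.004 0.005] F [-3.1  0.1 15.7]
[0.00207314 0.07534424] [-0.36531078  0.69415004 -0.04026347]
```

```bash
python3 -m handwheel '[[[0.002,0,0.008,0],[0.004,0,0.015,0],[0.004,0,0.015,0],[0.004,0,0.015,0]]]'; python3 l.py
```

```text
time_s: 10.68
eef_pos: [0.5956, 0.1534, 0.0966]
eef_rot: [0.001, -0.007, 1.0, 0.0]
wrist_force: [-8.4, -0.5, 26.7]
opening: 0.118
grasp_force: 63.4
t 10.68 box [-0.0863  0.0023  0.0966] tooly yaw 1.5845 shares [ 0.011  0.003 -0.   ] F [-8.4 -0.5 26.7]
[0.00597938 0.07499049] [-0.2065362   1.48049059 -0.07088535]
```

Lid fully down at about 27 N (≈ 16 N on the cushion). I'll begin turning.

```bash
python3 -m handwheel '[[[0.005,0,0,0.1],[0.01,0,0,0.2],[0.01,0,0,0.3],[0.01,0,0,0.3],[0.01,0,0,0.3]]]'; python3 l.py
```

```text
time_s: 11.35
eef_pos: [0.5955, 0.1536, 0.097]
eef_rot: [0.003, 0.217, 0.976, 0.001]
wrist_force: [-0.3, 1.4, 23.1]
opening: 0.114
grasp_force: 62.7
t 11.35 box [-0.0864  0.0021  0.097 ] tooly yaw 1.1341 shares [ 0.01  -0.002  0.001] F [-0.3  1.4 23.1]
[0.0033609 0.0751004] [0.07534353 0.39093314 0.00579244]
```

```bash
python3 -m handwheel '[[[0,0,0.005,0.1],[0,0,0.005,0.2],[0,0,0.005,0.3],[0,0,0.005,0.4],[0,0,0.005,0.4]]]'; python3 l.py
```

```text
time_s: 12.02
eef_pos: [0.5957, 0.1538, 0.0967]
eef_rot: [0.003, 0.496, 0.868, 0.002]
wrist_force: [-2.0, 2.3, 26.3]
opening: 0.117
grasp_force: 63.3
t 12.03 box [-0.0867  0.0023  0.0967] tooly yaw 0.5326 shares [ 0.007 -0.009 -0.   ] F [-2.   2.3 26.3]
[0.00524    0.07494441] [0.22089336 0.70837707 0.01898374]
```

```bash
python3 -m handwheel '[[[0,0,0,0.1],[0,0,0,0.2],[0,0,0,0.3],[0,0,0,0.4],[0,0,0,0.46],[0,0,0,0.49],[0,0,0,0.49],[0,0,0,0.49]]]'; python3 l.py
```

```text
time_s: 13.08
eef_pos: [0.596, 0.154, 0.0967]
eef_rot: [0.002, 0.774, 0.633, 0.004]
wrist_force: [-1.5, 2.8, 26.3]
opening: 0.111
grasp_force: 63.4
t 13.07 box [-0.0869  0.0025  0.0967] tooly yaw -0.1994 shares [-0.003 -0.013 -0.   ] F [-1.5  2.8 26.3]
[0.0032128  0.07506076] [0.32996483 0.37785045 0.57739534]
```

Torque 0.58 N·m at yaw −0.20: at the stop. Now ease the press and torque, open and rise.

```bash
python3 -m handwheel '[[[0,0,-0.01,-0.01],[0,0,-0.02,-0.02],[0,0,-0.032,-0.02],[0,0,-0.032,-0.02],[0,0,-0.032,-0.02]]]'; python3 l.py
```

```text
time_s: 13.75
eef_pos: [0.5957, 0.1536, 0.1001]
eef_rot: [0.002, 0.765, 0.644, 0.003]
wrist_force: [8.4, 2.0, 5.1]
opening: 0.117
grasp_force: 60.3
t 13.75 box [-0.0865  0.0023  0.1001] tooly yaw -0.1714 shares [-0.    -0.012  0.017] F [8.4 2.  5.1]
[-0.01568933  0.07656284] [ 0.79614603 -1.18499215  0.03474229]
```

Lid at 0.016 held by the latch. Open a little, then rise.

```bash
python3 -m handwheel '[[[0,0,0,0],[0,0,0,0],[0,0,0,0],[0,0,0,0],[0,0,-0.1,0],[0,0,-0.3,0],[0,0,-0.55,0],[0,0,-0.8,0],[0,0,-0.8,0],[0,0,-0.8,0]]]' 45; python3 l.py
python3 - <<'E'
from h import *
from bench import ctrl
o,T=tool();P=np.eye(4);P[:3,:3]=T;P[:3,3]=o['eef_pos']
c=ctrl.camera('side');X=(cloud(c).reshape(-1,3)-O)@B;X=X[~np.isnan(X[:,0])]
s=X[(X[:,0]<-.04)&(X[:,0]>-.13)&(abs(X[:,1])<.045)&(X[:,2]>.1)&(X[:,2]<.13)]
print(cv2.minAreaRect((s[:,:2]*1000).astype(np.float32)),len(s))
c=ctrl.camera('wrist');cv2.imwrite('pics/w5.png',cv2.resize(c['color'][:,:,::-1],(800,600)))
E
```

```text
time_s: 15.05
eef_pos: [0.5925, 0.1526, 0.2586]
eef_rot: [0.0, 0.765, 0.644, 0.0]
wrist_force: [-0.2, -0.7, -0.7]
opening: 0.522
grasp_force: 0.0
t 15.05 box [-0.085  -0.0007  0.2586] tooly yaw -0.1714 shares [0.008 0.003 0.81 ] F [-0.2 -0.7 -0.7]
[-0.01759143  0.0766558 ] [-0.07538467  0.0155367  -0.00370915]
((-85.44959259033203, 0.8815765380859375), (11.470319747924805, 52.008792877197266), 89.25462341308594) 91
```

View pics/w5.png

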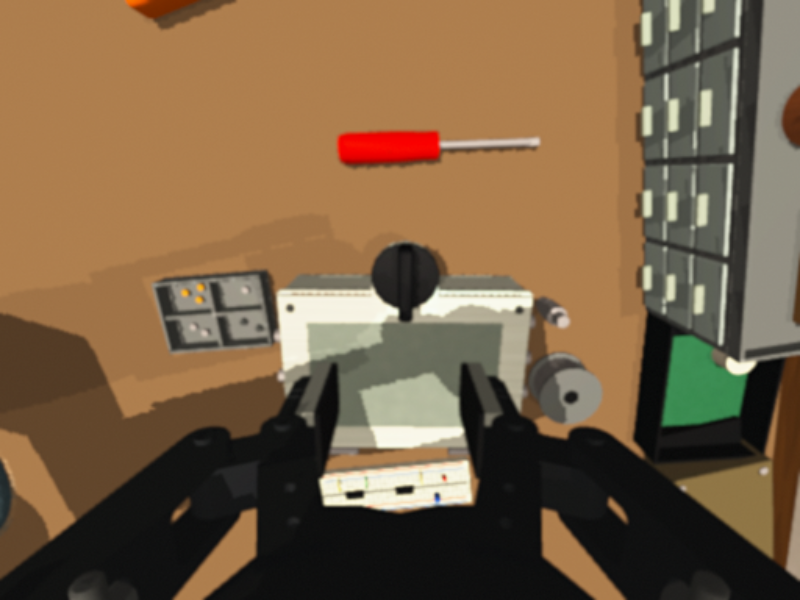

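The wing at (405,280) points straight along the box's x, the lid is at 0.0176 rad, the bystanders are in place and the gripper is clear. Handing in.

```bash
python3 -c "
from bench import ctrl
print(ctrl.hand_in())"
```

```text
the job is handed in; nothing more can be done
None
```

The lid is shut and latched: by the camera it sits at about 0.018 rad with the wing at its stop, the gripper is clear, and the bystanders look undisturbed. I handed the job in at about 15 s, but no verdict came back.

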